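# Put the deadweight masses back in their fitted rack

## Robot

A 6-joint arm with a two-finger parallel gripper is mounted at the origin on a cart in front of the work surface, level with it; the furniture and walls round the work are solid. World frame = base frame: x ahead of the robot, y to its left, z up, the work surface at z = 0. Lengths are in m, angles in degrees, forces in N, time in s.
With the tool pointing down it reaches from about 0.3 to 0.875 m from the base axis. Payload 6.4 kg.
Tool frame: the origin (TCP) lies between the finger pads; the fingertips stand 11 mm ahead of it and the grasp point (between the pads) lies 8 mm behind it; z points along the fingers, y is the line along which they close (so a half turn about z gives the same grasp; the last joint's range is limited). The gripper opens to 88 mm and grips with 3 to 60 N. Pads are 18 mm wide; open, the fingers measure 123 mm over their backs; the gripper's body (75 mm by 187 mm) begins 45 mm behind the grasp point.
Start: joints at [61.175, 10.359, 92.074, -0, 77.567, -11.82], TCP at [0.168, 0.55, 0.25] pointing down, gripper open.
Joint ranges: [-171.53, 171.53], [-51.25, 118.39], [17.06, 147.69], [-65.23, 245.23], [0, 150.52], [-178.68, 178.68]. Speed limits (degrees/s): [147.25, 147.25, 172.46, 180, 180, 180].

## Interface

Orientations are given as [roll, pitch, yaw] about the fixed x, y, z axes, in that order (R = Rz(yaw) Ry(pitch) Rx(roll)).
In Python, from cell import manip gives the robot as it stands. The module is installed in compiled form; this text tells all that it offers.
- The arm moves only by the tool apply_moves, never from a script. Its argument "series" is a list that holds one entry, the list of rows, each a list of 4 numbers: the shift along the tool's x, y, z in cm, then the turn about the tool's z in rad. In form: [[[dx, dy, dz, yaw], ...]]. A call has exactly 8 rows; each row is the pose to reach, as a shift and turn from the pose commanded when the call began, along the tool's axes at that moment; what a row does not reach only later rows make up. A row lasts 1/10 s, in which the tool goes at most 50 mm and 8.59 degrees, less where a joint would pass 70% of its speed; a pose out of reach is approached as far as the arm can. A call with a gripper value outside its range is refused whole. "jaw" is the closure, from 0 (fully open) to 1 (shut), set as the call begins (left out, the last holds). The fingers move at their own pace and stop on an object; "grip_force" is the grip in N (left out, the last holds). Time passes only in rows, so rows that repeat a pose let the fingers close, or fill a call up. It gives the time, the measured TCP pose, the force, the opening and the grip force at its end, in the units of the state.
- manip.state(): the state, without advancing time (a new reading comes with each control period).
- manip.read_camera(name): name is "scene" or "side" or "wrist"; returns a dict with "img" (400x640x3 uint8, red, green, blue), "fx", "fy", "cx", "cy" (pixels), "camera_from_world" (4x4, takes a point from world to camera coordinates). Camera axes: x right, y down, z forward; pixel columns grow to the right and rows downward; lengths in m; the calibration is good to about 2 mm. A picture is of the moment at which its call begins. There is no depth.
- manip.job_done(): hands the job in; it is judged then, once.
The state is a dict: "t": time; "qpos": joint angles; "dq": joint speeds; "tau": joint torques, N m; "eef_pos": TCP position; "tcp_rot": TCP orientation; "wrist_force": force on the tool from outside, world axes, zero at the start; "ft_torque": the same for the moment, N m; "finger_gap": opening from 0.0 (shut) to 1.0 (fully open); "finger_force": force on a finger pad.
Only numpy, scipy, OpenCV 4.12 (cv2) and the standard library are available. Lean on these libraries where they do the work, as an engineer would, in place of code of your own. Each camera call takes 0.05 s, during which the arm holds its last target. There are 200 camera calls.

## Task

The four steel masses of the pressure tester are back from certification in mixed order on the black carrying board. Put the three larger ones in the wooden rack, each fully home over the spigot of the seat bored to its size, and seat the smallest, which has no place of its own, squarely on top of the third largest. Set them down without dropping them, and leave the other things on the bench where they are.

Things in the scene. Friction and masses are not known exactly. Their poses are not given: they have to be found in the camera images.
- mass_78: Largest of four plain steel deadweight masses (0.5 kg). Bottom flange 78 mm across, 10 mm thick; on it a grip hub 26 mm across from z = 10 to 28 mm (hold it here); on top a spigot 16 mm across, z = 28 to 36 mm, coned to 8 mm in its upper half. Under it a central recess 20 mm across, 10 mm deep, that slips over a spigot. Origin: centre of the flange's underside; z up.
- mass_64: Second largest of four plain steel deadweight masses (0.33 kg). Bottom flange 64 mm across, 10 mm thick; on it a grip hub 26 mm across from z = 10 to 28 mm (hold it here); on top a spigot 16 mm across, z = 28 to 36 mm, coned to 8 mm in its upper half. Under it a central recess 20 mm across, 10 mm deep, that slips over a spigot. Origin: centre of the flange's underside; z up.
- mass_52: Third largest of four plain steel deadweight masses (0.24 kg). Bottom flange 52 mm across, 10 mm thick; on it a grip hub 26 mm across from z = 10 to 28 mm (hold it here); on top a spigot 16 mm across, z = 28 to 36 mm, coned to 8 mm in its upper half. Under it a central recess 20 mm across, 10 mm deep, that slips over a spigot. Origin: centre of the flange's underside; z up.
- mass_40: Smallest of four plain steel deadweight masses (0.16 kg). Bottom flange 40 mm across, 10 mm thick; on it a grip hub 26 mm across from z = 10 to 28 mm (hold it here); on top a spigot 16 mm across, z = 28 to 36 mm, coned to 8 mm in its upper half. Under it a central recess 20 mm across, 10 mm deep, that slips over a spigot. Origin: centre of the flange's underside; z up.
- carrying_board: Fixed black plastic board 92 x 334 x 14 mm with four steel pegs (12 mm across, 7 mm high) in a row along its long y axis, at x = 0, y = +123, +41, -41, -123 mm. At the start a mass stands over each peg, in any order, its underside on the board's top, z = 14 mm. Origin: centre of the underside, z up.
- fitted_rack: Fixed hardwood block 106 x 252 x 22 mm on a foot 114 x 260 mm. Three round seats 4 mm deep (floor z = 18 mm) in a row along its long y axis at x = 0: 83 mm wide at y = +72.5, 69 at -11.5, 57 at -83.5 mm, each for the mass 5 mm narrower, with a brass spigot 16 mm across, 8 mm high, coned to 8 mm at the top. A stacked mass rests on the lower hub's top. Origin: centre of the underside, z up.
- timer: Bystander: white bench timer 66 x 66 x 20 mm lying on the bench; origin: centre of its underside. Not to be disturbed.
- loupe: Bystander: black eye loupe 37 mm in diameter, 34 mm high, on the bench; origin: centre of its underside. Not to be disturbed.
- screw_tin: Bystander: shallow round tin of screws, 62 mm across, 17 mm high, on the bench; origin: centre of its underside. Not to be disturbed.
Mind the look-alikes: they are no part of the job. What is shaped like the mass_40 but green or yellow is not meant.

How it is judged:
By the outcome, as a careful person would: the job done as asked, in the order asked, and still so for the second after the job is handed in, with the robot touching nothing.
It also fails if it takes over 118 s, if anything falls off the work surface, if the arm or the gripper's body presses on something with over 40 N, if the wrist force passes 120 N, or if a joint passes its speed limit or range.

## Working session

There is one attempt and no reset: what is moved stays moved. The work goes in short steps, Python scripts to look and compute and a tool call to move; the robot and the scene stay as the last step left them, time stands still between calls to the robot, and variables do not carry over. Pictures are saved under pics/ and viewed, at most 14 in all, crops included, and the job is handed in when it is done.

Besides the shell and the picture viewer there is one more tool, called after "Emit:" as name(argument=value, ...), one argument or row to a line, values as JSON. apply_moves: Moves the arm, as the interface text tells. Its arguments: {"type":"object","properties":{"series":{"type":"array"},"jaw":{"type":"number"},"grip_force":{"type":"number"}},"required":["series"]}

```bash
mkdir -p pics
cat > h.py <<'E'
import numpy as np, cv2
from cell import manip
def cam(n,save=None):
    c=manip.read_camera(n)
    if save: cv2.imwrite('pics/'+save,c['img'][:,:,::-1])
    np.savez('last_'+n+'.npz',**c)
    return c
def K(c): return np.array([[c['fx'],0,c['cx']],[0,c['fy'],c['cy']],[0,0,1]],float)
def ray(c,u,v):
    T=np.array(c['camera_from_world']);R=T[:3,:3];o=-R.T@T[:3,3]
    d=R.T@np.array([(u-c['cx'])/c['fx'],(v-c['cy'])/c['fy'],1]);return o,d/np.linalg.norm(d)
def atz(c,u,v,z):
    o,d=ray(c,u,v);return o+d*(z-o[2])/d[2]
def tri(*obs):
    A=np.zeros((3,3));b=np.zeros(3)
    for c,u,v in obs:
        o,d=ray(c,u,v);P=np.eye(3)-np.outer(d,d);A+=P;b+=P@o
    p=np.linalg.solve(A,b)
    return p,[float(np.linalg.norm((np.eye(3)-np.outer(d,d))@(p-o))) for o,d in (ray(*x) for x in obs)]
def proj(c,p):
    T=np.array(c['camera_from_world']);q=T[:3,:3]@np.array(p)+T[:3,3]
    return c['fx']*q[0]/q[2]+c['cx'],c['fy']*q[1]/q[2]+c['cy']
E
python3 - <<'E'
from h import *
for n in('scene','side','wrist'):
    c=cam(n,n+'0.png'); o,d=ray(c,320,200); print(n,c['fx'],o.round(3),d.round(3))
s=manip.state();print({k:np.round(s[k],3) for k in s})
E
```

```text
scene 375.92510954333693 [0.131 0.753 1.018] [ 0.333 -0.569 -0.752]
side 466.0148771859784 [-0.386 -1.393  1.143] [ 0.471  0.688 -0.552]
wrist 311.18887830141097 [0.087 0.574 0.384] [ 0.318 -0.098 -0.943]
{'t': np.float64(0.15), 'qpos': array([ 61.175,  10.391,  92.116,  -0.   ,  77.567, -11.821]), 'dq': array([-0.06 , -0.084, -0.248,  0.126,  0.091,  0.094]), 'tau': array([ 2.0000e-03, -4.3423e+01, -3.4218e+01,  7.0000e-02,  3.6000e-02,
       -0.0000e+00]), 'eef_pos': array([0.168, 0.55 , 0.249]), 'tcp_rot': array([-1.79927e+02, -1.50000e-02,  1.62996e+02]), 'wrist_force': array([ 0.518, -0.496, -0.346]), 'ft_torque': array([ 0.022, -0.025,  0.01 ]), 'finger_force': np.float64(0.0), 'finger_gap': np.float64(0.997)}
```

View pics/scene0.png

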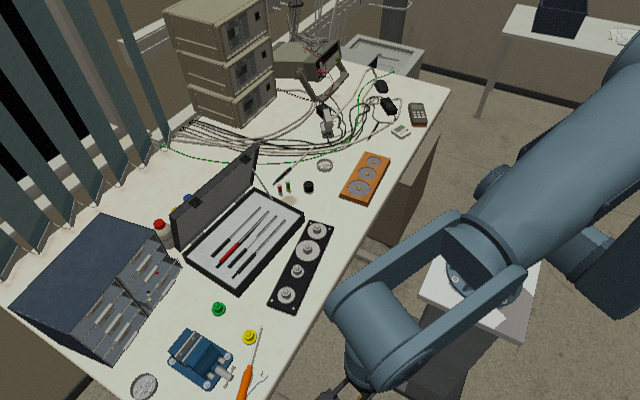

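View pics/side0.png

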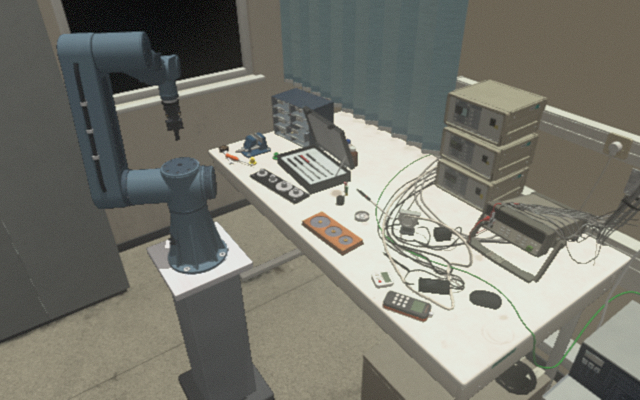

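The scene view shows the board with four steel masses at about (316,230), (308,250), (297,271) and (287,294). The rack's seats are at (358,188), (367,173) and (375,160). Green and yellow look-alikes are at (218,309) and (250,338). The side view shows the same from the right. I'll enlarge the board and rack in both.

Run:
```python
import cv2,numpy as np
a=cv2.imread('pics/scene0.png');b=cv2.imread('pics/side0.png')
A=cv2.resize(a[145:325,260:400],None,fx=3.2,fy=3.2,interpolation=cv2.INTER_CUBIC)
cv2.imwrite('pics/c1.png',A)
B=cv2.resize(b[160:260,240:370],None,fx=6,fy=6,interpolation=cv2.INTER_CUBIC)
cv2.imwrite('pics/c2.png',B)
```

```text
(no output)
```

View pics/c1.png

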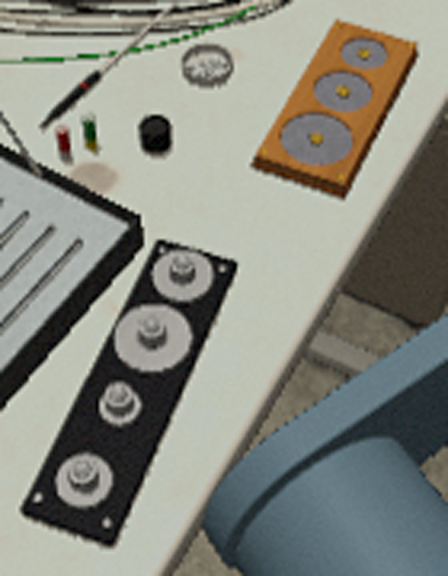

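View pics/c2.png

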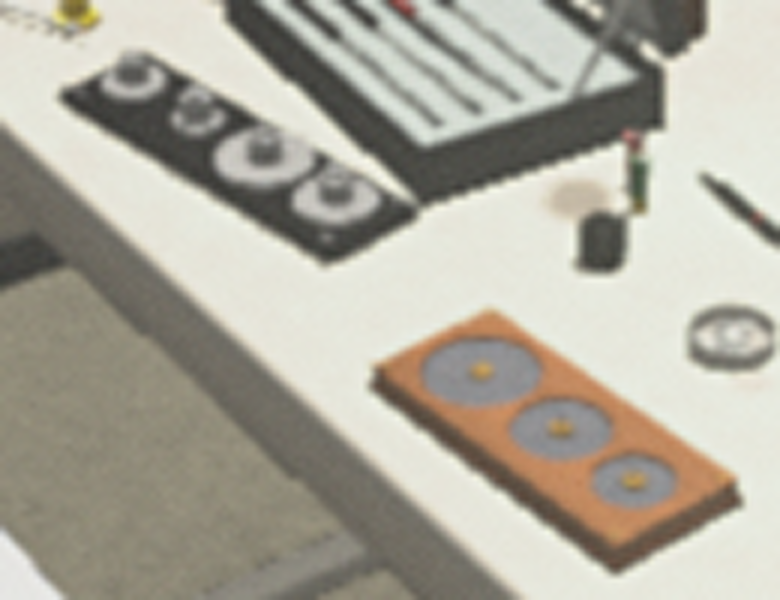

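The crops show, from the rack end, 64 (c1 (183,270)), 78 (153,335), 40 (121,400) and 52 (84,478), to be checked by diameter. The rack seats are 83 at (317,138), 69 at (343,91) and 57 at (365,52).

Run:
```python
from h import *
S=dict(np.load('last_scene.npz'));D=dict(np.load('last_side.npz'))
f1=lambda x,y:(260+x/3.2-.35,145+y/3.2-.35); f2=lambda x,y:(240+x/6-.4,160+y/6-.4)
P={'A':((183,262),(337,181)),'B':((153,325),(265,143)),'C':((121,392),(198,99)),'D':((84,468),(133,63)),
'r83':((317,138),(483,370)),'r69':((343,91),(560,428)),'r57':((365,52),(633,481)),'loupe':((156,120),(602,218))}
for k,(a,b) in P.items():
    p,e=tri((S,*f1(*a)),(D,*f2(*b)));print(k,p.round(4),np.round(e,4))
# flange widths, left/right edges at z .024 in scene
for k,l,r in(('A',(152,276),(214,276)),('B',(113,338),(193,338)),('C',(99,404),(142,404)),('D',(55,480),(113,480))):
    print(k,np.linalg.norm(atz(S,*f1(*l),.024)-atz(S,*f1(*r),.024)).round(4))
# board, rack corners
for k,z,c in(('board',.014,[(160,241),(237,263),(107,545),(22,510)]),('rack',.022,[(340,20),(416,43),(345,190),(254,160)])):
    q=[atz(S,*f1(*x),z)[:2] for x in c];print(k,np.round(q,3).tolist(),np.mean(q,0).round(4))
```

```text
A [0.5172 0.1161 0.0378] [0.0006 0.0006]
B [0.5043 0.1967 0.0362] [0.0013 0.0013]
C [0.4916 0.2775 0.0402] [0.0001 0.0001]
D [0.4795 0.3594 0.0387] [0.0003 0.0003]
r83 [ 0.4807 -0.1228  0.0201] [0.0009 0.0009]
r69 [ 0.4859 -0.2055  0.0199] [0.0001 0.0001]
r57 [ 0.4905 -0.2788  0.0204] [0.0003 0.0003]
loupe [ 0.6436 -0.0423  0.0395] [0.0004 0.0004]
A 0.0636
B 0.0787
C 0.0406
D 0.0523
board [[0.562, 0.088], [0.477, 0.074], [0.431, 0.402], [0.515, 0.411]] [0.4962 0.2437]
rack [[0.541, -0.316], [0.443, -0.322], [0.419, -0.065], [0.526, -0.056]] [ 0.4821 -0.1898]
```

Heights come out a few mm low from these small blobs, while the diameters 63.6, 78.7, 40.6 and 52.3 identify A=64, B=78, C=40 and D=52 clearly. 

What could be taken for the masses:
- steel 64 at (317,231), 78 at (308,250), 40 at (298,271) and 52 at (286,294)
- green look-alike at (218,309) and yellow at (250,338), both not meant
- tins at (325,165) and (144,386)

I choose the four steel ones on the board. Next is the wrist camera above the board for a precise measurement.

Emit:
apply_moves(
  series=[
    [[-5,-3,0,-0.1],[-10,-6,0,-0.2],[-15,-9,0,-0.297],[-20,-12,0,-0.297],[-25,-15,0,-0.297],[-29,-17.5,0,-0.297],[-33,-20,0,-0.297],[-36,-21.4,0,-0.297]],
  ],
  jaw=0.5,
  grip_force=25,
)

```text
t: 0.95
eef_pos: [0.4373, 0.2516, 0.2497]
tcp_rot: [180.0, -0.0, -180.0]
wrist_force: [0.7, 0.3, 0.1]
finger_gap: 0.497
finger_force: 0.0
```

Run:
```python
from h import *
c=cam('wrist','w1.png'); o,d=ray(c,320,200); print(o.round(3),d.round(3))
s=manip.state();print(s['t'],s['eef_pos'],s['tcp_rot'],s['qpos'],s['finger_gap'])
for k in((.517,.116,.05),(.504,.197,.05),(.492,.278,.05),(.48,.359,.05)):print(proj(c,k))
```

```text
[0.353 0.252 0.385] [ 0.333  0.001 -0.943]
1.0 [0.44252846 0.2466163  0.24989446] [-179.81925708    0.20453404  179.75389493] [ 15.8249457    1.439973   101.80395882  -0.23673595  76.60967257
 -73.87409659] 0.49709051104405827
(np.float64(205.63513520618824), np.float64(236.6801624650995))
(np.float64(273.1799213504251), np.float64(226.65499354813812))
(np.float64(342.2642354556783), np.float64(217.1940640648389))
(np.float64(412.8354405808143), np.float64(207.52950845785796))
```

View pics/w1.png

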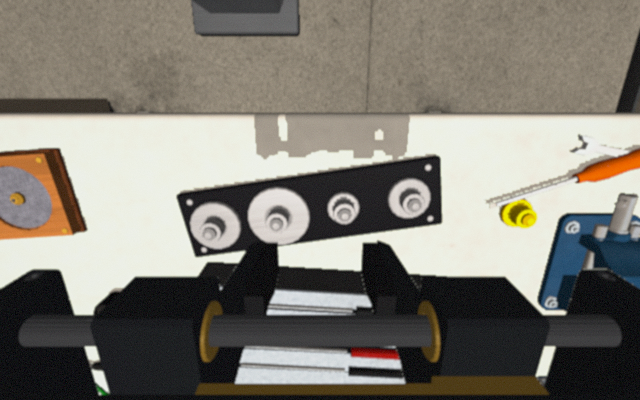

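Wrist view: black board with 64 at (213,228), 78 at (277,218), 40 at (344,208) and 52 at (412,199). The yellow look-alike is at (519,213), and the 83 seat is at the left edge (16,198). I'll move sideways for a second baseline that also covers the rack.

Emit:
apply_moves(
  series=[
    [[0,-4,0,0],[0,-8,0,0],[0,-12,0,0],[0,-16,0,0],[0,-19,0,0],[0,-20,0,0],[0,-20,0,0],[0,-20,0,0]],
  ],
)

```text
t: 1.8
eef_pos: [0.4366, 0.0542, 0.2496]
tcp_rot: [180.0, -0.0, -180.0]
wrist_force: [0.2, 0.3, 0.9]
finger_gap: 0.502
finger_force: 0.0
```

```bash
cp last_wrist.npz w1.npz
python3 - <<'E'
from h import *
c=cam('wrist','w2.png');np.savez('w2.npz',**c)
s=manip.state();print(s['t'],s['eef_pos'],s['tcp_rot'])
W1=dict(np.load('w1.npz'))
def blobs(c):
    h=cv2.cvtColor(c['img'],cv2.COLOR_RGB2HSV);g=cv2.cvtColor(c['img'],cv2.COLOR_RGB2GRAY)
    # black board hull, blobs inside
    m=(g>90).astype(np.uint8); out=[]
    n,l,st,ce=cv2.connectedComponentsWithStats(m)
    for i in range(1,n):
        if 300<st[i,4]<5000:
            cs=cv2.findContours((l==i).astype(np.uint8),cv2.RETR_EXTERNAL,cv2.CHAIN_APPROX_NONE)[0][0]
            e=cv2.fitEllipse(cv2.convexHull(cs)); out.append((np.round(e[0],1).tolist(),np.round(e[1],1).tolist(),int(st[i,4])))
    return out
for C in (W1,c):
    for b in blobs(C):print(b)
    print()
E
```

```text
1.85 [0.43659812 0.05448553 0.24963912] [ 1.79969874e+02 -8.64794747e-03 -1.79938638e+02]
([409.0, 198.1], [39.5, 43.5], 1284)
([343.0, 208.0], [31.8, 32.2], 757)
([214.0, 227.0], [51.0, 51.1], 1810)
([313.7, 302.8], [34.5, 112.7], 2282)
([545.1, 360.7], [14.2, 43.4], 411)

([570.9, 201.3], [44.8, 46.6], 1252)
([503.4, 209.7], [32.8, 36.7], 770)
([370.1, 225.9], [46.4, 51.1], 1657)
([360.9, 309.2], [22.7, 51.6], 577)
([548.6, 301.8], [22.1, 47.1], 552)
([96.3, 370.4], [18.1, 58.0], 638)
([286.2, 373.0], [98.4, 142.4], 3380)
([372.1, 371.0], [63.1, 69.7], 2286)
```

View pics/w2.png

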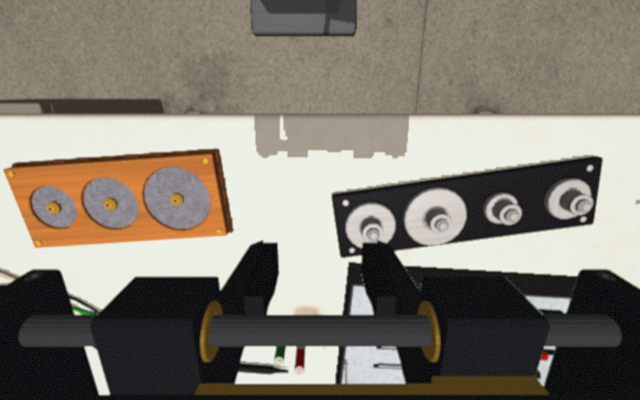

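w2 shows the rack's seats: 57 at (54,207), 69 at (110,204) and 83 at (177,199). The masses run from 64 at (370,228) to 52 at (571,201). I'll enlarge the masses from both views.

Run:
```python
import cv2,numpy as np
f=lambda n,x:cv2.resize(cv2.imread(n)[150:260,x:x+280],None,fx=2.7,fy=2.7,interpolation=cv2.INTER_CUBIC)
cv2.imwrite('pics/c3.png',np.vstack([f('pics/w1.png',170),f('pics/w2.png',330)]))
cv2.imwrite('pics/c4.png',cv2.resize(cv2.imread('pics/w2.png')[145:250,0:240],None,fx=3.3,fy=3.3,interpolation=cv2.INTER_CUBIC))
```

```text
(no output)
```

View pics/c3.png

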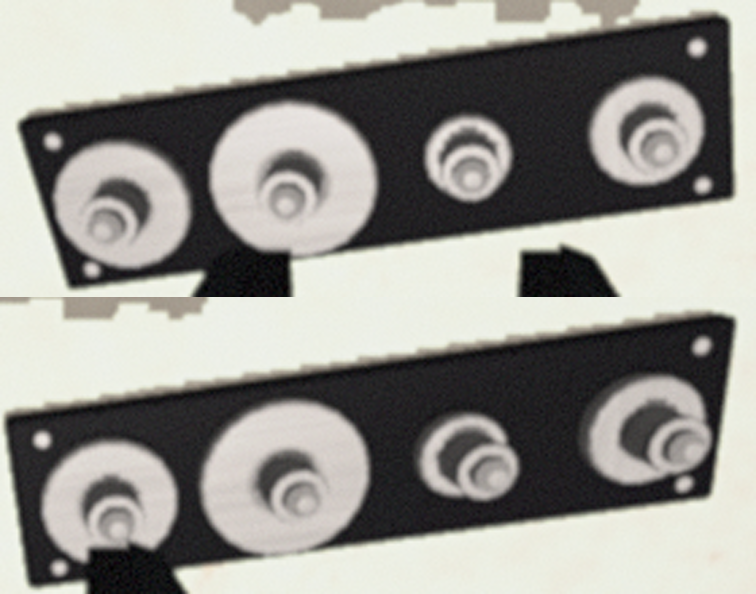

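View pics/c4.png

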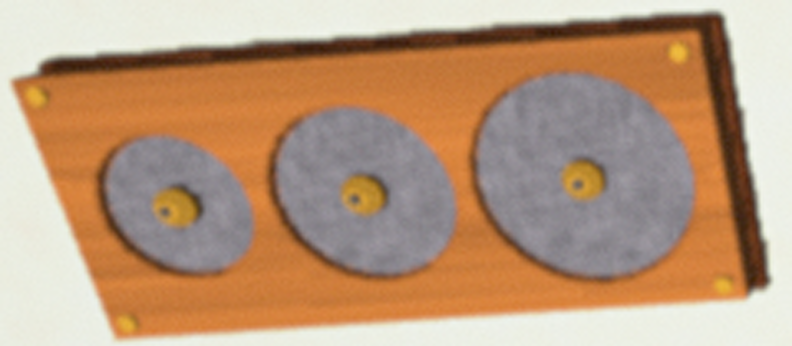

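c3: the spigot tops read in w1 at (105,226), (288,202), (472,177) and (660,150), and in w2 at (117,230), (302,202), (493,176) and (688,151), both in crop pixels. In c4 the rack spigot tops are at (165,211), (354,198) and (580,183).

Run:
```python
from h import *
A=dict(np.load('w1.npz'));B=dict(np.load('w2.npz'));S=dict(np.load('last_scene.npz'));D=dict(np.load('last_side.npz'))
g=lambda x0,x,y:(x0+x/2.7-.3,150+y/2.7-.3)
for k,a,b in(('64',(105,226),(117,230)),('78',(288,202),(302,202)),('40',(472,177),(493,176)),('52',(660,150),(688,151))):
    p,e=tri((A,*g(170,*a)),(B,*g(330,*b)));print(k,p.round(4),np.round(e,4), atz(A,*g(170,*a),.05).round(4),atz(B,*g(330,*b),.05).round(4))
# flange centres
for k,a,b in(('64',(122,205),(110,203)),('78',(293,181),(285,181)),('52',(647,131),None)):
    print('fl',k,atz(A,*g(170,*a),.024).round(4), b and atz(B,*g(330,*b),.024).round(4))
for k,b,f2,sc in(('57',(165,211),(633,481),(365,52)),('69',(354,198),(560,428),(343,91)),('83',(580,183),(483,370),(317,138))):
    q=(b[0]/3.3-.35,145+b[1]/3.3-.35); p,e=tri((B,*q),(D,240+f2[0]/6-.4,160+f2[1]/6-.4),(S,260+sc[0]/3.2-.35,145+sc[1]/3.2-.35))
    print(k,p.round(4),np.round(e,4),atz(B,*q,.026).round(4))
for k,b,z in(('57',(179,205),.018),('69',(365,192),.018),('83',(585,175),.018)):
    print('seat',k,atz(B,b[0]/3.3-.35,145+b[1]/3.3-.35,z).round(4))
```

```text
64 [0.5151 0.1184 0.0462] [0.0005 0.0005] [0.5127 0.12   0.05  ] [0.5139 0.1178 0.05  ]
78 [0.5035 0.2    0.0442] [0.0003 0.0003] [0.5013 0.2009 0.05  ] [0.5005 0.1975 0.05  ]
40 [0.4906 0.2809 0.046 ] [0.0005 0.0005] [0.4896 0.2806 0.05  ] [0.4884 0.2781 0.05  ]
52 [0.4779 0.361  0.0478] [0.0001 0.0001] [0.4772 0.3602 0.05  ] [0.477  0.3589 0.05  ]
fl 64 [0.5143 0.119  0.024 ] [0.5125 0.1186 0.024 ]
fl 78 [0.5022 0.1997 0.024 ] [0.5014 0.1993 0.024 ]
fl 52 [0.4777 0.3618 0.024 ] None
57 [ 0.4902 -0.28    0.0217] [0.0022 0.0009 0.0018] [ 0.4895 -0.279   0.026 ]
69 [ 0.4854 -0.2073  0.0213] [0.0026 0.0008 0.0023] [ 0.4843 -0.2071  0.026 ]
83 [ 0.4804 -0.1236  0.0205] [0.001  0.0008 0.0014] [ 0.4784 -0.1221  0.026 ]
seat 57 [ 0.4901 -0.2804  0.018 ]
seat 69 [ 0.4848 -0.2083  0.018 ]
seat 83 [ 0.4781 -0.1236  0.018 ]
```

All heights come out 44–48 mm (text 50) and the spacing is 81.6 mm (text 82), which is consistent. Going for mass_78 at (0.502, 0.1995).

Emit:
apply_moves(
  series=[
    [[-1.5,3.5,2,0],[-3,7,4,0],[-4.5,10.5,7,0],[-6,13.5,10,0],[-6.54,14.5,13.5,0],[-6.54,14.53,16,0],[-6.54,14.53,17,0],[-6.54,14.53,17,0]],
  ],
)

```text
t: 2.65
eef_pos: [0.5004, 0.1996, 0.0782]
tcp_rot: [-180.0, -0.2, -179.9]
wrist_force: [-0.8, -0.4, 0.1]
finger_gap: 0.501
finger_force: 0.0
```

Emit:
apply_moves(
  series=[
    [[0,0,1,0],[0,0,2,0],[0,0,3,0],[0,0,3.6,0],[0,0,4,0],[0,0,4.2,0],[0,0,4.2,0],[0,0,4.2,0]],
  ],
)

```text
t: 3.45
eef_pos: [0.5023, 0.1987, 0.0379]
tcp_rot: [180.0, 0.0, -180.0]
wrist_force: [0.3, -0.8, 0.1]
finger_gap: 0.5
finger_force: 0.0
```

Emit:
apply_moves(
  series=[
    [[0,0,0,0],[0,0,0,0],[0,0,0,0],[0,0,0,0],[0,0,0,0],[0,0,0,0],[0,0,0,0],[0,0,0,0]],
  ],
  jaw=1,
  grip_force=35,
)

```text
t: 4.25
eef_pos: [0.5022, 0.1989, 0.038]
tcp_rot: [180.0, 0.0, -180.0]
wrist_force: [0.1, 1.5, 2.7]
finger_gap: 0.272
finger_force: 35.0
```

Emit:
apply_moves(
  series=[
    [[0,0,-0.5,0],[0,0,-1.5,0],[0,0,-3,0],[0,0,-5,0],[0,0,-7,0],[0,0,-8.5,0],[0,0,-9,0],[0,0,-9,0]],
  ],
)

```text
t: 5.05
eef_pos: [0.5026, 0.1988, 0.129]
tcp_rot: [180.0, 0.1, -180.0]
wrist_force: [0.3, -0.4, -5.7]
finger_gap: 0.275
finger_force: 35.0
```

Emit:
apply_moves(
  series=[
    [[0.4,-3,0,0],[0.8,-7,0,0],[1.2,-12,0,0],[1.6,-17,0,0],[2,-22,0,0],[2.2,-27,0,0],[2.25,-30.5,0,0],[2.25,-32.2,0,0]],
  ],
)

```text
t: 5.85
eef_pos: [0.4788, -0.1264, 0.1271]
tcp_rot: [-180.0, -0.0, 179.8]
wrist_force: [-0.2, 0.0, -4.5]
finger_gap: 0.273
finger_force: 35.0
```

Run:
```python
from h import *
c=cam('wrist','w3.png');np.savez('w3.npz',**c)
cam('side','s3.png')
s=manip.state();print(s['t'],s['eef_pos'],s['tcp_rot'],s['wrist_force'],s['ft_torque'],s['finger_gap'])
cv2.imwrite('pics/c5.png',np.vstack([cv2.imread('pics/w3.png')[100:360],cv2.resize(cv2.imread('pics/s3.png')[150:260,230:470],(640,293))]))
```

```text
5.95 [ 0.47903555 -0.12564636  0.12706177] [-1.79990905e+02 -5.26635476e-02  1.79801916e+02] [ 0.61942564  1.01489584 -5.30029922] [ 0.10468962 -0.01723296  0.01661698] 0.2741069469610447
```

View pics/c5.png

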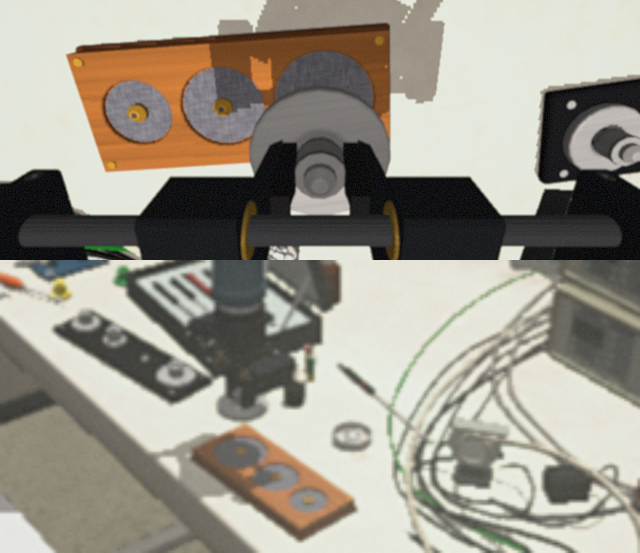

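c5: the held 78 is centred at column 320 (flange 250–389, spigot top (320,281)). The rack spigots are at 57 (137,214) and 69 (223,207), and the 64 mass is on the board at the right. Now I'll work out the x offset in the hand and refine the rack.

Run:
```python
from h import *
c=dict(np.load('w3.npz'));B=dict(np.load('w2.npz'))
img=c['img'][180:300,60:420,::-1]
cv2.imwrite('pics/c6.png',cv2.resize(img,None,fx=2.2,fy=2.2,interpolation=cv2.INTER_CUBIC))
z=.127-.0235
print('spig',atz(c,320,281,z+.036),'flange L/R/front',[atz(c,*q,z+.01).round(4) for q in((250,243),(389,243),(320,187))])
for k,q,b in(('57',(137,214),(165,211)),('69',(222.5,206.5),(354,198))):
    print(k,atz(c,*q,.026).round(4),tri((c,*q),(B,b[0]/3.3-.35,145+b[1]/3.3-.35)))
```

```text
spig [ 0.4769432 -0.1261095  0.1395   ] flange L/R/front [array([ 0.4708, -0.1634,  0.1135]), array([ 0.471 , -0.0893,  0.1135]), array([ 0.4397, -0.126 ,  0.1135])]
57 [ 0.489 -0.276  0.026] (array([ 0.48550486, -0.27001847,  0.03551347]), [0.0002852753017564288, 0.00028527530175639])
69 [ 0.4827 -0.2052  0.026 ] (array([ 0.48200016, -0.20399491,  0.03003618]), [0.0007732767678141117, 0.0007732767678142075])
```

View pics/c6.png

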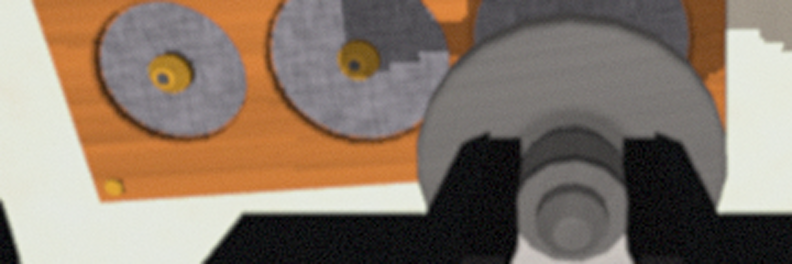

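Held centre is at about TCP + 1 mm in x. The rack spigots agree with the earlier estimates (57 (.490,-.279), 69 (.4845,-.207), 83 (.479,-.123)). Lowering to just above the spigot.

Emit:
apply_moves(
  series=[
    [[0.05,0,1,0],[0.05,0,2.5,0],[0.05,0,4,0],[0.05,0,5.5,0],[0.05,0,6.8,0],[0.05,0,7.2,0],[0.05,0,7.2,0],[0.05,0,7.2,0]],
  ],
)

```text
t: 6.75
eef_pos: [0.4795, -0.1231, 0.056]
tcp_rot: [-180.0, 0.0, -180.0]
wrist_force: [1.0, 0.0, -5.3]
finger_gap: 0.275
finger_force: 35.0
```

Emit:
apply_moves(
  series=[
    [[0,0,0.15,0],[0,0,0.3,0],[0,0,0.45,0],[0,0,0.6,0],[0,0,0.7,0],[0,0,0.8,0],[0,0,0.8,0],[0,0,0.8,0]],
  ],
)

```text
t: 7.55
eef_pos: [0.4791, -0.1233, 0.0477]
tcp_rot: [180.0, -0.0, -180.0]
wrist_force: [0.3, 0.0, -6.1]
finger_gap: 0.269
finger_force: 35.0
```

Emit:
apply_moves(
  series=[
    [[0,0,0.1,0],[0,0,0.2,0],[0,0,0.3,0],[0,0,0.4,0],[0,0,0.5,0],[0,0,0.5,0],[0,0,0.5,0],[0,0,0.5,0]],
  ],
)

```text
t: 8.35
eef_pos: [0.4789, -0.1232, 0.0426]
tcp_rot: [180.0, -0.0, -180.0]
wrist_force: [-1.3, 0.4, -4.9]
finger_gap: 0.269
finger_force: 35.0
```

Emit:
apply_moves(
  series=[
    [[0,0,0.05,0],[0,0,0.1,0],[0,0,0.1,0],[0,0,0.1,0],[0,0,0.1,0],[0,0,0.1,0],[0,0,0.1,0],[0,0,0.1,0]],
  ],
)

```text
t: 9.15
eef_pos: [0.4789, -0.1232, 0.0419]
tcp_rot: [180.0, -0.0, -180.0]
wrist_force: [-5.3, 1.6, 2.9]
finger_gap: 0.27
finger_force: 35.0
```

Fully down (8 N contact at z 0.042). Releasing and rising.

Emit:
apply_moves(
  series=[
    [[0,0,0,0],[0,0,0,0],[0,0,0,0],[0,0,0,0],[0,0,-1,0],[0,0,-3,0],[0,0,-6,0],[0,0,-9,0]],
  ],
  jaw=0.5,
)

```text
t: 9.95
eef_pos: [0.4789, -0.1232, 0.1331]
tcp_rot: [180.0, -0.0, -180.0]
wrist_force: [0.6, -0.2, -0.7]
finger_gap: 0.499
finger_force: 0.0
```

Run:
```python
from h import *
c=cam('wrist','w4.png');np.savez('w4.npz',**c)
s=manip.state();print(s['t'],s['eef_pos'],s['finger_gap'])
cv2.imwrite('pics/c7.png',cv2.resize(c['img'][120:380,60:420,::-1],None,fx=2.2,fy=2.2,interpolation=cv2.INTER_CUBIC))
```

```text
10.0 [ 0.48192415 -0.12456411  0.13831238] 0.49695108344177413
```

View pics/c7.png

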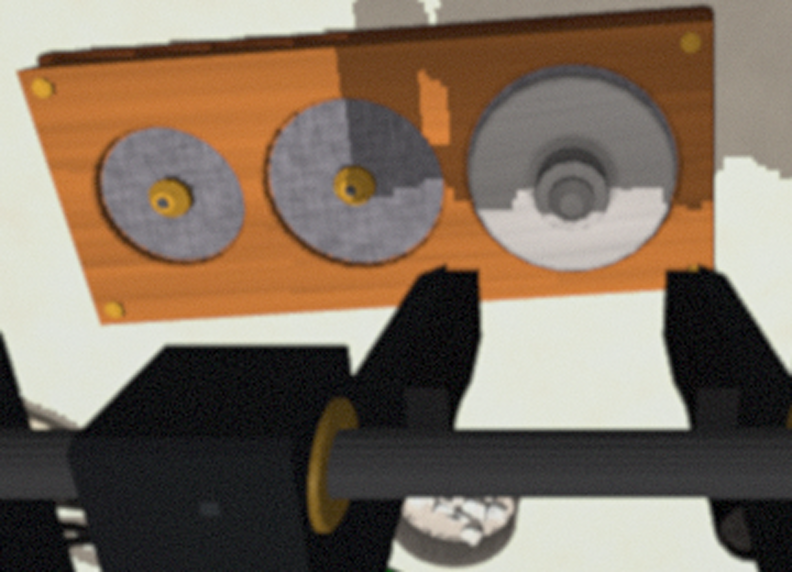

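Mass_78 sits flush in its seat (flange 470–678 at (573,168)), with the other seats' spigots at (162,202) and (350,188). Next is the 64, whose x in the board I'll refine on the way.

Run:
```python
from h import *
c=dict(np.load('w4.npz'))
g=lambda x,y:(60+x/2.2-.3,120+y/2.2-.3)
for k,q,z in(('57',(162,202),.026),('69',(350,188),.026),('78top',(571,200),.054),('78fl',(573,167),.028)):print(k,atz(c,*g(*q),z).round(4))
```

```text
57 [ 0.4898 -0.279   0.026 ]
69 [ 0.4841 -0.2069  0.026 ]
78top [ 0.4781 -0.1234  0.054 ]
78fl [ 0.4751 -0.1226  0.028 ]
```

Emit:
apply_moves(
  series=[
    [[-0.5,3,0,0],[-1,8,0,0],[-2,13,0,0],[-3,18,0,0],[-3.5,22,0,0],[-3.5,24,2,0],[-3.5,24.2,4,0],[-3.5,24.2,5,0]],
  ],
)

```text
t: 10.8
eef_pos: [0.5132, 0.1198, 0.0807]
tcp_rot: [-180.0, -0.1, -179.9]
wrist_force: [0.2, -0.2, 0.3]
finger_gap: 0.496
finger_force: 0.0
```

Emit:
apply_moves(
  series=[
    [[0,0,1,0],[0,0,2,0],[0,0,3,0],[0,0,3.6,0],[0,0,4,0],[0,0,4.3,0],[0,0,4.4,0],[0,0,4.4,0]],
  ],
)

```text
t: 11.6
eef_pos: [0.5142, 0.1187, 0.0378]
tcp_rot: [180.0, 0.0, -180.0]
wrist_force: [1.0, -0.4, -0.2]
finger_gap: 0.499
finger_force: 0.0
```

Emit:
apply_moves(
  series=[
    [[0,0,0,0],[0,0,0,0],[0,0,0,0],[0,0,0,0],[0,0,0,0],[0,0,0,0],[0,0,0,0],[0,0,0,0]],
  ],
  jaw=1,
)

```text
t: 12.4
eef_pos: [0.5142, 0.1188, 0.038]
tcp_rot: [180.0, 0.0, -180.0]
wrist_force: [-0.6, 0.3, 4.2]
finger_gap: 0.273
finger_force: 35.0
```

Emit:
apply_moves(
  series=[
    [[0,0,-0.5,0],[0,0,-2,0],[0,0,-4,0],[0,0,-6.5,0],[0,0,-8.5,0],[0.5,-3,-9,0],[1,-8,-9,0],[1.5,-13,-9,0]],
  ],
)

```text
t: 13.2
eef_pos: [0.4989, -0.0115, 0.1289]
tcp_rot: [-180.0, 0.1, -179.8]
wrist_force: [1.1, -0.5, -2.9]
finger_gap: 0.268
finger_force: 35.0
```

Emit:
apply_moves(
  series=[
    [[0.5,-5,0,0],[0.9,-10,0,0],[1.2,-14,0,0],[1.4,-17.5,0,0],[1.55,-19.58,0,0],[1.55,-19.58,0,0],[1.55,-19.58,0,0],[1.55,-19.58,0,0]],
  ],
)

```text
t: 14.0
eef_pos: [0.4835, -0.2054, 0.1278]
tcp_rot: [180.0, -0.0, -179.9]
wrist_force: [-0.5, 1.2, -3.2]
finger_gap: 0.269
finger_force: 35.0
```

Emit:
apply_moves(
  series=[
    [[0,0,1,0],[0,0,2.5,0],[0,0,4,0],[0,0,5.5,0],[0,0,6.8,0],[0,0,7.2,0],[0,0,7.2,0],[0,0,7.2,0]],
  ],
)

```text
t: 14.8
eef_pos: [0.484, -0.2066, 0.0561]
tcp_rot: [-180.0, 0.0, -180.0]
wrist_force: [-0.4, 0.2, -3.3]
finger_gap: 0.268
finger_force: 35.0
```

Run:
```python
from h import *
s=manip.state();print(s['t'],s['eef_pos'],s['wrist_force'])
c=cam('wrist');z=s['eef_pos'][2]-.0237
g=cv2.resize(c['img'][150:330,180:460,::-1],None,fx=2.8,fy=2.8,interpolation=cv2.INTER_CUBIC);cv2.imwrite('pics/c8.png',g)
```

```text
14.8 [ 0.48402717 -0.2066088   0.05607482] [-0.39544156  0.24240084 -3.28491566]
```

View pics/c8.png

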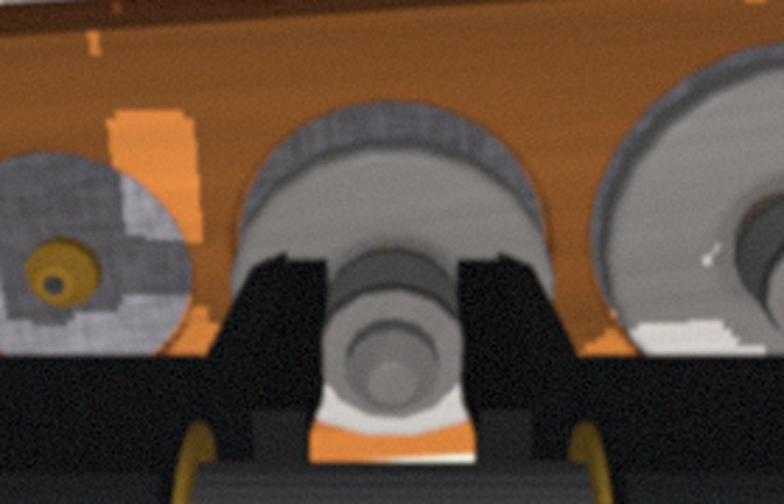

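c8: the 64 is held level above its seat, its flange at columns 232–552 centred on the seat's arc (240–548). Lowering.

Emit:
apply_moves(
  series=[
    [[0,0,0.15,0],[0,0,0.3,0],[0,0,0.45,0],[0,0,0.6,0],[0,0,0.75,0],[0,0,0.9,0],[0,0,0.9,0],[0,0,0.9,0]],
  ],
)

```text
t: 15.65
eef_pos: [0.4836, -0.2066, 0.0466]
tcp_rot: [180.0, -0.0, -180.0]
wrist_force: [-0.6, -0.7, -3.6]
finger_gap: 0.27
finger_force: 35.0
```

Emit:
apply_moves(
  series=[
    [[0,0,0.1,0],[0,0,0.2,0],[0,0,0.3,0],[0,0,0.4,0],[0,0,0.45,0],[0,0,0.5,0],[0,0,0.5,0],[0,0,0.5,0]],
  ],
)

```text
t: 16.45
eef_pos: [0.4836, -0.2066, 0.042]
tcp_rot: [180.0, -0.0, -180.0]
wrist_force: [-2.0, 2.0, 1.9]
finger_gap: 0.273
finger_force: 35.0
```

Emit:
apply_moves(
  series=[
    [[0,0,0,0],[0,0,0,0],[0,0,0,0],[0,0,0,0],[0,0,-1,0],[0,0,-3,0],[0,0,-6,0],[0,0,-9,0]],
  ],
  jaw=0.5,
)

```text
t: 17.25
eef_pos: [0.4834, -0.2064, 0.1331]
tcp_rot: [180.0, -0.0, -180.0]
wrist_force: [0.7, 0.1, 0.4]
finger_gap: 0.5
finger_force: 0.0
```

Emit:
apply_moves(
  series=[
    [[0,3,0,0],[0,8,0,0],[0,13,0,0],[0,18,0,0],[0,23,0,0],[0,28,0,0],[0,33,0,0],[0,37,0,0]],
  ],
)

```text
t: 18.05
eef_pos: [0.4834, 0.1661, 0.1327]
tcp_rot: [180.0, 0.1, -179.9]
wrist_force: [0.7, -0.1, -0.3]
finger_gap: 0.499
finger_force: 0.0
```

Emit:
apply_moves(
  series=[
    [[0.1,4,0,0],[0.2,8,0,0],[0.3,12,0,0],[0.4,16,0,0],[0.6,19,0,0],[0.61,19.76,2,0],[0.61,19.76,4,0],[0.61,19.76,5,0]],
  ],
)

```text
t: 18.85
eef_pos: [0.4765, 0.3611, 0.0806]
tcp_rot: [-180.0, -0.1, -179.9]
wrist_force: [-0.6, 0.4, -0.8]
finger_gap: 0.501
finger_force: 0.0
```

Run:
```python
from h import *
c=cam('wrist','w5.png');np.savez('w5.npz',**c);s=manip.state();print(s['t'],s['eef_pos'],s['tcp_rot'])
img=c['img'][110:330,180:460,::-1]
cv2.imwrite('pics/c9.png',cv2.resize(img,None,fx=2.7,fy=2.7,interpolation=cv2.INTER_CUBIC))
```

```text
18.9 [0.47591291 0.36042227 0.07937124] [-179.90470507   -0.19246016 -179.97029255]
```

View pics/c9.png

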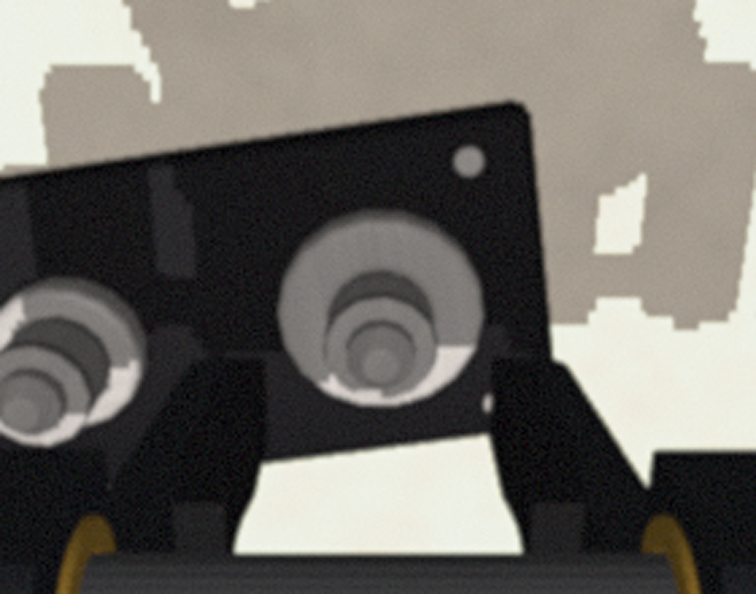

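c9: mass_52's spigot top is at (379,365), centred between the open fingers, and mass_40's is at (25,405).

Run:
```python
from h import *
c=dict(np.load('w5.npz'));g=lambda x,y:(180+x/2.7-.3,110+y/2.7-.3)
for k,q,z in(('52top',(379,365),.05),('52hub',(381,345),.042),('52fl',(381,309),.024),('40top',(25,405),.05),('40fl',(62,362),.024)):print(k,atz(c,*g(*q),z).round(4))
```

```text
52top [0.4785 0.3615 0.05  ]
52hub [0.4775 0.3619 0.042 ]
52fl [0.4765 0.362  0.024 ]
40top [0.4886 0.2821 0.05  ]
40fl [0.4913 0.2808 0.024 ]
```

Emit:
apply_moves(
  series=[
    [[0,0,1,0],[0,0,2,0],[0,0,3,0],[0,0,3.6,0],[0,0,4,0],[0,0,4.3,0],[0,0,4.4,0],[0,0,4.4,0]],
  ],
)

```text
t: 19.7
eef_pos: [0.4775, 0.3611, 0.0378]
tcp_rot: [180.0, 0.0, -180.0]
wrist_force: [0.3, -0.1, 0.2]
finger_gap: 0.498
finger_force: 0.0
```

Emit:
apply_moves(
  series=[
    [[0,0,0,0],[0,0,0,0],[0,0,0,0],[0,0,0,0],[0,0,0,0],[0,0,0,0],[0,0,0,0],[0,0,0,0]],
  ],
  jaw=1,
)

```text
t: 20.5
eef_pos: [0.4776, 0.3612, 0.038]
tcp_rot: [180.0, 0.0, -180.0]
wrist_force: [-0.5, -0.4, 3.2]
finger_gap: 0.274
finger_force: 35.0
```

Emit:
apply_moves(
  series=[
    [[0,0,-0.5,0],[0,0,-2,0],[0,0,-4,0],[0,0,-6.5,0],[0,0,-8.5,0],[0,-3,-9,0],[0,-8,-9,0],[0,-13,-9,0]],
  ],
)

```text
t: 21.3
eef_pos: [0.4773, 0.2301, 0.1288]
tcp_rot: [-180.0, 0.1, -179.9]
wrist_force: [0.3, -1.4, -2.6]
finger_gap: 0.267
finger_force: 35.0
```

Emit:
apply_moves(
  series=[
    [[-0.1,-5,0,0],[-0.2,-10,0,0],[-0.3,-15,0,0],[-0.4,-20,0,0],[-0.5,-25,0,0],[-0.6,-30,0,0],[-0.7,-35,0,0],[-0.8,-40,0,0]],
  ],
)

```text
t: 22.1
eef_pos: [0.4851, -0.171, 0.1286]
tcp_rot: [-180.0, 0.0, 180.0]
wrist_force: [0.9, 0.7, -2.8]
finger_gap: 0.27
finger_force: 35.0
```

Emit:
apply_moves(
  series=[
    [[-0.1,-4,0,0],[-0.3,-8,0,0],[-0.35,-10,0,0],[-0.35,-11.02,0,0],[-0.35,-11.02,2,0],[-0.35,-11.02,4,0],[-0.35,-11.02,5,0],[-0.35,-11.02,6,0]],
  ],
)

```text
t: 22.9
eef_pos: [0.489, -0.2779, 0.0672]
tcp_rot: [180.0, -0.0, -179.9]
wrist_force: [-0.0, -0.1, -3.3]
finger_gap: 0.271
finger_force: 35.0
```

Emit:
apply_moves(
  series=[
    [[0,0,0.5,0],[0,0,1,0],[0,0,1.2,0],[0,0,1.2,0],[0,0,1.2,0],[0,0,1.2,0],[0,0,1.2,0],[0,0,1.2,0]],
  ],
)

```text
t: 23.7
eef_pos: [0.4891, -0.2792, 0.0559]
tcp_rot: [-180.0, 0.0, -180.0]
wrist_force: [-0.7, -0.0, -2.9]
finger_gap: 0.273
finger_force: 35.0
```

Emit:
apply_moves(
  series=[
    [[0,0,0.15,0],[0,0,0.3,0],[0,0,0.45,0],[0,0,0.6,0],[0,0,0.75,0],[0,0,0.9,0],[0,0,0.9,0],[0,0,0.9,0]],
  ],
)

```text
t: 24.5
eef_pos: [0.4891, -0.2791, 0.0467]
tcp_rot: [180.0, -0.0, -180.0]
wrist_force: [-0.3, 0.5, -2.9]
finger_gap: 0.27
finger_force: 35.0
```

Emit:
apply_moves(
  series=[
    [[0,0,0.1,0],[0,0,0.2,0],[0,0,0.3,0],[0,0,0.4,0],[0,0,0.45,0],[0,0,0.5,0],[0,0,0.5,0],[0,0,0.5,0]],
  ],
)

```text
t: 25.3
eef_pos: [0.4891, -0.2791, 0.042]
tcp_rot: [-180.0, -0.0, -180.0]
wrist_force: [-2.2, 1.5, 2.3]
finger_gap: 0.271
finger_force: 35.0
```

Emit:
apply_moves(
  series=[
    [[0,0,0,0],[0,0,0,0],[0,0,0,0],[0,0,0,0],[0,0,-1,0],[0,0,-3,0],[0,0,-6,0],[0,0,-9,0]],
  ],
  jaw=0.5,
)

```text
t: 26.1
eef_pos: [0.4889, -0.2789, 0.1331]
tcp_rot: [180.0, -0.0, -180.0]
wrist_force: [0.9, -0.3, 0.0]
finger_gap: 0.499
finger_force: 0.0
```

Emit:
apply_moves(
  series=[
    [[0,3,0,0],[0,8,0,0],[0,13,0,0],[0,18,0,0],[0,23,0,0],[0,28,0,0],[0,33,0,0],[0,37,0,0]],
  ],
)

```text
t: 26.9
eef_pos: [0.4888, 0.0935, 0.1327]
tcp_rot: [180.0, 0.1, -179.9]
wrist_force: [0.7, -0.2, 0.0]
finger_gap: 0.497
finger_force: 0.0
```

Emit:
apply_moves(
  series=[
    [[0,4,0,0],[0,8,0,0],[0,12,0,0],[0,16,0,0],[-0.06,18.5,0,0],[-0.06,18.96,2,0],[-0.06,18.96,4,0],[-0.06,18.96,5,0]],
  ],
)

```text
t: 27.7
eef_pos: [0.4887, 0.2807, 0.0807]
tcp_rot: [-180.0, -0.1, -179.9]
wrist_force: [-0.2, 0.8, 0.3]
finger_gap: 0.499
finger_force: 0.0
```

Emit:
apply_moves(
  series=[
    [[0,0,1,0],[0,0,2,0],[0,0,3,0],[0,0,3.6,0],[0,0,4,0],[0,0,4.3,0],[0,0,4.4,0],[0,0,4.4,0]],
  ],
)

```text
t: 28.5
eef_pos: [0.4897, 0.2806, 0.0378]
tcp_rot: [180.0, 0.0, -180.0]
wrist_force: [-0.1, 0.8, 0.6]
finger_gap: 0.504
finger_force: 0.0
```

Emit:
apply_moves(
  series=[
    [[0,0,0,0],[0,0,0,0],[0,0,0,0],[0,0,0,0],[0,0,0,0],[0,0,0,0],[0,0,0,0],[0,0,0,0]],
  ],
  jaw=1,
)

```text
t: 29.3
eef_pos: [0.4897, 0.2806, 0.0379]
tcp_rot: [180.0, 0.0, -180.0]
wrist_force: [-1.0, 0.2, 3.2]
finger_gap: 0.273
finger_force: 35.0
```

Emit:
apply_moves(
  series=[
    [[0,0,-0.5,0],[0,0,-2,0],[0,0,-4,0],[0,0,-6.5,0],[0,0,-8.5,0],[0,-3,-9,0],[0,-8,-9,0],[0,-13,-9,0]],
  ],
)

```text
t: 30.1
eef_pos: [0.4896, 0.1497, 0.1291]
tcp_rot: [-180.0, 0.1, -179.9]
wrist_force: [1.2, -0.5, -1.6]
finger_gap: 0.274
finger_force: 35.0
```

Emit:
apply_moves(
  series=[
    [[0,-5,0,0],[0,-10,0,0],[0,-15,0,0],[0,-20,0,0],[0.08,-25,0,0],[0.08,-30,0,0],[0.08,-35,0,0],[0.08,-39,0,0]],
  ],
)

```text
t: 30.9
eef_pos: [0.4885, -0.2425, 0.1289]
tcp_rot: [-179.9, 0.1, 179.9]
wrist_force: [1.2, 1.4, -0.9]
finger_gap: 0.27
finger_force: 35.0
```

Emit:
apply_moves(
  series=[
    [[0,-2,0,0],[0,-3.5,0,0],[0,-3.96,0,0],[0,-3.96,1,0],[0,-3.96,2.5,0],[0,-3.96,4,0],[0,-3.96,4.3,0],[0,-3.96,4.3,0]],
  ],
)

```text
t: 31.7
eef_pos: [0.4882, -0.2778, 0.0831]
tcp_rot: [179.9, -0.1, -179.9]
wrist_force: [-0.4, 0.7, -0.9]
finger_gap: 0.268
finger_force: 35.0
```

Run:
```python
from h import *
c=cam('wrist','w6.png');np.savez('w6.npz',**c);s=manip.state();print(s['t'],s['eef_pos'],s['wrist_force'])
```

```text
31.75 [ 0.48874057 -0.27839549  0.08406099] [ 0.65652216 -0.06205171 -1.99540231]
```

Emit:
apply_moves(
  series=[
    [[0,0,0,0],[0,0,0.2,0],[0,0,0.4,0],[0,0,0.6,0],[0,0,0.8,0],[0,0,1,0],[0,0,1,0],[0,0,1,0]],
  ],
)

```text
t: 32.55
eef_pos: [0.4888, -0.2791, 0.0746]
tcp_rot: [180.0, -0.0, -180.0]
wrist_force: [0.2, 0.1, -1.4]
finger_gap: 0.274
finger_force: 35.0
```

Emit:
apply_moves(
  series=[
    [[0,0,0.1,0],[0,0,0.2,0],[0,0,0.3,0],[0,0,0.4,0],[0,0,0.45,0],[0,0,0.45,0],[0,0,0.45,0],[0,0,0.45,0]],
  ],
)

```text
t: 33.35
eef_pos: [0.4889, -0.2791, 0.0703]
tcp_rot: [-180.0, 0.0, -180.0]
wrist_force: [-1.2, 0.1, -1.6]
finger_gap: 0.272
finger_force: 35.0
```

Emit:
apply_moves(
  series=[
    [[0,0,0.05,0],[0,0,0.07,0],[0,0,0.07,0],[0,0,0.07,0],[0,0,0.07,0],[0,0,0.07,0],[0,0,0.07,0],[0,0,0.07,0]],
  ],
)

```text
t: 34.15
eef_pos: [0.489, -0.2792, 0.0699]
tcp_rot: [-180.0, 0.0, -180.0]
wrist_force: [-1.8, 1.4, 5.3]
finger_gap: 0.276
finger_force: 35.0
```

Seated (z 0.0699, about 7 N contact). Releasing, rising, and looking from slightly back.

Emit:
apply_moves(
  series=[
    [[0,0,0,0],[0,0,0,0],[0,0,0,0],[0,0,0,0],[0,0,-1,0],[0,0,-3,0],[0,0,-6,0],[0,0,-9,0]],
  ],
  jaw=0.5,
)

```text
t: 34.95
eef_pos: [0.4887, -0.2789, 0.1608]
tcp_rot: [180.0, -0.0, -180.0]
wrist_force: [0.2, 0.2, 0.3]
finger_gap: 0.497
finger_force: 0.0
```

Emit:
apply_moves(
  series=[
    [[0,4,-2,0],[0,8,-4,0],[0,12,-6,0],[0,15,-6,0],[0,16,-6,0],[0,16,-6,0],[0,16,-6,0],[0,16,-6,0]],
  ],
)

```text
t: 35.75
eef_pos: [0.4888, -0.1203, 0.2192]
tcp_rot: [-180.0, -0.0, 179.9]
wrist_force: [0.3, -0.4, 0.2]
finger_gap: 0.499
finger_force: 0.0
```

Run:
```python
from h import *
c=cam('wrist');d=cam('side')
a=cv2.resize(c['img'][140:290,150:420,::-1],None,fx=2.4,fy=2.4,interpolation=cv2.INTER_CUBIC)
b=cv2.resize(d['img'][195:260,290:370,::-1],None,fx=3.6,fy=3.6,interpolation=cv2.INTER_CUBIC)
o=np.zeros((a.shape[0]+b.shape[0],a.shape[1],3),np.uint8);o[:a.shape[0]]=a;o[a.shape[0]:,:b.shape[1]]=b
sc=cam('scene')['img'][150:220,330:400,::-1];e=cv2.resize(sc,None,fx=3.3,fy=3.3,interpolation=cv2.INTER_CUBIC)
o[a.shape[0]:a.shape[0]+e.shape[0],300:300+e.shape[1]]=e
print(o.shape);cv2.imwrite('pics/end.png',o)
```

```text
(594, 648, 3)
```

View pics/end.png

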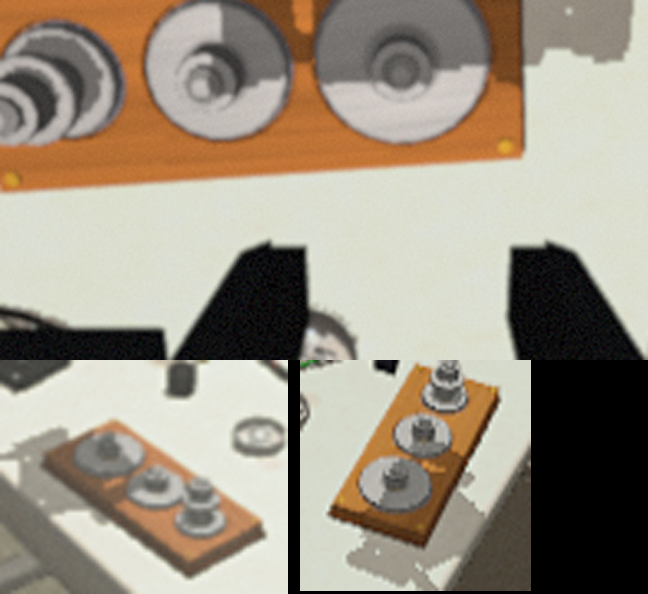

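All views show the 78, 64 and 52 flush in their seats (402,70), (215,70) and (65,80). The 40 is upright on the 52 in the side (200,495) and scene (447,375) crops. The loupe and tin have not moved.

```bash
python3 -c "
from cell import manip
print(manip.job_done())"
```

```text
the job is handed in; nothing more can be done
None
```

The job is handed in: the three larger masses are seated in their own rack seats and mass_40 is seated on mass_52, finished at about 36 s of the 118 s allowed; the loupe and tin were unmoved in the last pictures, and the timer was out of their view.

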